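Load a glass motif slide under the sprung clips of a light stage

ROBOT

A 6-joint arm with a two-finger parallel gripper is mounted at the origin on the work surface. World frame = base frame: x ahead of the robot, y to its left, z up, the work surface at z = 0. Lengths are in m, angles in degrees, forces in N, time in s.
With the tool pointing down it reaches from about 0.375 to 0.9 m from the base axis. Payload 3.1 kg.
Tool frame: the origin (TCP) lies at the very end of the fingers, on their centre line; the grasp point (between the pads) lies bot.grip_point_offset behind it (bot.grip_point_offset is the distance from the TCP to the grasp point, in m); z points along the fingers, y is the line along which they close (so a half turn about z gives the same grasp; the last joint's range is limited). The gripper opens to 87 mm and grips with 3 to 60 N. Pads are 19 mm wide; open, the fingers measure 117 mm over their backs; the gripper's body (75 mm by 190 mm) begins 51 mm behind the grasp point.
Start: joints at [57.095, 30.224, 82.088, -0, 67.689, -10.227], TCP at [0.241, 0.577, 0.223] pointing down, gripper open.
Joint ranges: [-176.69, 176.69], [-43.24, 126.21], [12.49, 139.97], [-82, 262], [0, 151.66], [-163.58, 163.58]. Speed limits (degrees/s): [159.86, 159.86, 180, 180, 180, 180].

INTERFACE

Orientations are given as a 3x3 rotation matrix whose columns are the frame's x, y, z axes.
In Python, from rig import bot, viewer, ticket gives the robot as it stands.
- The arm moves only by the tool servo_tool, never from a script. Its argument "targets" is a list of rows, each an object with "offset": the shift along the tool's x, y, z in m, a list of three; "dr": the turn, a rotation vector about the tool's x, y, z in degrees, a list of three. In form: [{"offset": [x, y, z], "dr": [ax, ay, az]}, ...]. A call has 1 to 20 rows; each row is the pose to reach, as a shift and turn from the pose commanded when the call began, along the tool's axes at that moment; what a row does not reach only later rows make up. A row lasts 1/12 s, in which the tool goes at most 41.7 mm and 7.16 degrees, less where a joint would pass 70% of its speed; a pose out of reach is approached as far as the arm can. A call with a gripper value outside its range is refused whole. "gripper" is the gripper command: -1 is fully open, 1 is shut, values between are in proportion, set as the call begins (left out, the last holds). The fingers move at their own pace and stop on an object; the grip force is fixed at half the most. Time passes only in rows, so rows that repeat a pose let the fingers close. It gives the time, the measured TCP pose, the force, the opening and the grip force at its end, in the units of the state.
- bot.read_state(): the state, without advancing time (a new reading comes with each control period).
- viewer.capture(name): name is "scene" or "top" or "wrist"; returns a dict with "color" (384x512x3 uint8, red, green, blue), "camera_matrix" (3x3 intrinsics, pixels), "R" (3x3) and "t" (3): a world point X has camera coordinates R X + t. Camera axes: x right, y down, z forward; pixel columns grow to the right and rows downward; lengths in m; the calibration is good to about 2 mm. A picture is of the moment at which its call begins. There is no depth.
- ticket.hand_in(): hands the job in; it is judged then, once.
The state is a dict: "time_s": time; "joint_positions": joint angles; "qvel": joint speeds; "tau": joint torques, N m; "position": TCP position; "tcp_rot": TCP orientation; "force": force on the tool from outside, world axes, zero at the start; "moment": the same for the moment, N m; "opening": opening from 0.0 (shut) to 1.0 (fully open); "grasp_force": force on a finger pad.
Only numpy, scipy, OpenCV 4.12 (cv2) and the standard library are available. Lean on these libraries where they do the work, as an engineer would, in place of code of your own. Each camera call takes 0.05 s, during which the arm holds its last target. There are 200 camera calls.

TASK

Load the red glass motif slide into the light stage: lay it flat on the deck in front of the clips with its raised bar leading, then slide it gently under both sprung clips, which must ride up over the bar, until it is fully home against the stop (the clip bridge is clamped in a different place each time, so feel for it) and both clips have snapped down behind the bar; then let go. The slide is glass: do not ram it against the stop or press it hard on the stage, keep it roughly level, and leave the blue slide and everything else where it is.

Things in the scene. Friction and masses are not known exactly. Their poses are not given: they have to be found in the camera images.
- red_slide_handle (a point): Centre of the red slide's handle, an upright red block 26 (x) x 16 (y) x 32 (z) mm standing on the glass near the trailing end: 21 mm above the slide's underside, 16 mm above the glass, 73 mm behind the leading edge, mid-width. Axes: +x to the leading end (raised bar), z up. The slide starts flat on the cork-topped board beside the blue one; which lies where varies.
- red_slide: Red slide: glass plate 90 (x) x 64 (y) x 5 mm, red-framed, 0.11 kg, origin at the centre of its underside, 28 mm ahead of and 21 mm below the handle's centre. Along its leading (+x) edge lies a red bar, 10 mm long in x, full width, top 10 mm above the underside (5 mm above the glass).
- blue_slide_handle (a point): Handle centre of the identical blue slide, on the same board; to be left alone.
- board: Fixed cork-topped wooden board under the slides, 130 (x) x 220 (y) x 8 mm; origin at the centre of its underside.
- stage: Grey block 250 (x) x 124 (y) mm, fixed; deck 30 mm above the table; origin: centre of its underside. The slide goes in along +x. Rails 6 mm high leave a 68 mm channel centred on y = 0, x = -15 to 85 mm, flaring to 80 mm at x = -42; open deck before. A bridge carries a rigid stop 9 mm high and two clips (y = 20, -20); it is clamped with the stop's face anywhere from x = 35 to 85 mm, different each time.
- lane (a point): Point fixed on the stage: stage x = -13, y = 0 mm, 21 mm above the deck; axes those of the stage. With the bridge in mid-setting the red handle's centre is here when the slide is fully home; as the bridge is clamped up to 25 mm nearer or farther, the true home lies up to 25 mm before or beyond it along x. That setting is not reported: it must be felt or seen.
- clip_left (a joint): Angle (rad) of the brass clip at stage y = +20. 0: empty, nose 3 mm over the deck; 0.045: snapped down on the glass behind the bar (slide home); 0.16: riding on the bar. Nose 16 mm, tip of its ramped toe 41 mm before the stop's face, top 30 mm over the deck. Pushing under both takes 2 to 12 N from 32 mm short of home, falls off as they ride, snaps in the last 5 mm; 10 N after that is the stop.
- clip_right (a joint): The same for the clip at stage y = -20 mm.
- block_a: Carved wooden printing block 90 x 70 x 35 mm with a round knob handle (65 mm tall); bystander, origin at its underside.
- block_b: Carved dark wooden printing block 70 x 70 x 35 mm with a knob handle (65 mm tall); bystander, origin at its underside.
- dye_bowl: Empty terracotta bowl, 100 mm wide, 45 mm high; bystander, origin at its underside.
- jar_ochre: Closed yellow jar, 64 mm wide, 90 mm high; bystander, origin at its underside.
- jar_madder: Closed red jar, 64 mm wide, 90 mm high; bystander, origin at its underside.
- brush: Brush lying on the table; bystander, origin at its underside.
- mallet: Hammer lying on the table; bystander, origin at its underside.
Not all that is in view belongs to the job. Leave any green, turquoise or yellow look-alike of the red_slide alone.

How it is judged (in metres and radians):
On the way, in this order (a step that is already met when the one before it is completed fails the run):
1. the red slide lies level on the deck, bar leading, in front of the clips, both clips down (x of red_slide_handle in the frame of lane between -0.13 and -0.055 m and y of red_slide_handle in the frame of lane between -0.02 and 0.02 m and z of red_slide_handle in the frame of lane between -0.003 and 0.003 m and angle between the x axis of red_slide_handle and the x axis of lane, either way round below 0.3 rad and value of joint each of clip_left, clip_right below 0.03 rad), for 0.1 s.
2. both clips ride up on the slide's bar (value of joint each of clip_left, clip_right above 0.125 rad and x of red_slide_handle in the frame of lane above -0.046 m and z of red_slide_handle in the frame of lane between -0.003 and 0.003 m), for 0.05 s.
At the end, for the whole second after the job is handed in: The red slide is home in the light stage: both clips snapped down on its glass behind the bar (0.03 to 0.075 rad), which holds it within about 1.5 mm of the stop; handle centre within 29 mm of the lane point along the stage, 3.5 mm across and 2 mm in height, square within 0.06 rad, at rest (x of red_slide_handle in the frame of lane between -0.029 and 0.029 m and y of red_slide_handle in the frame of lane between -0.0035 and 0.0035 m and z of red_slide_handle in the frame of lane between -0.002 and 0.002 m and angle between the x axis of red_slide_handle and the x axis of lane, either way round below 0.06 rad and value of joint clip_left between 0.03 and 0.075 rad and value of joint clip_right between 0.03 and 0.075 rad and linear speed of red_slide below 0.01 m/s); the robot touches nothing.
It fails at once if the slide is rammed against the stop or pressed too hard while it is pushed in: contact forces on stop, clips and deck added up over 34 N (contact force between red_slide and stage above 34 N and x of red_slide_handle in the frame of lane above -0.055 m).
It fails at once if the slide is dropped or pressed on the deck with over 70 N (contact force between red_slide and stage above 70 N).
It fails at once if the red slide is tipped more than 0.6 rad (angle between red_slide's own z axis and vertical above 0.6 rad).
It fails at once if the blue slide is moved more than 15 mm (distance of blue_slide_handle from where it was at the start of the episode above 0.015 m).
It fails at once if another thing on the table is moved more than 25 mm (distance of any of block_a, block_b, dye_bowl, jar_ochre, jar_madder, brush, mallet from where it was at the start of the episode above 0.025 m).
It also fails if it takes over 58 s, if anything falls off the work surface, if the arm or the gripper's body presses on something with over 40 N, if the wrist force passes 120 N, or if a joint passes its speed limit or range.

## Working session

There is one attempt and no reset: what is moved stays moved. The work goes in short steps, Python scripts to look and compute and a tool call to move; the robot and the scene stay as the last step left them, time stands still between calls to the robot, and variables do not carry over. Pictures are saved under pics/ and viewed, at most 10 in all, crops included, and the job is handed in when it is done.

Besides the shell and the picture viewer there is one more tool, called as name(argument=value, ...), one argument or row to a line, values as JSON. servo_tool: Moves the arm, as the interface text tells. Its arguments: {"type":"object","properties":{"targets":{"type":"array"},"gripper":{"type":"number"}},"required":["targets"]}

```bash
mkdir -p pics; ls; python3 - <<'E'
from rig import bot,viewer
import cv2,numpy as np
s=bot.read_state();print(s['time_s'],s['position'],s['tcp_rot'],s['force'],bot.grip_point_offset)
ims=[]
for n in ['top','scene']:
    c=viewer.capture(n);np.savez(f'pics/{n}0.npz',**c);cv2.imwrite(f'pics/{n}0.png',c['color'][:,:,::-1]);print(n,c['camera_matrix'],c['R'],c['t'])
E
```

```text
pics
0.0 [0.24054135 0.57607229 0.22156134] [[-9.22684866e-01  3.85553185e-01 -1.17451701e-03]
 [ 3.85554783e-01  9.22683157e-01 -1.81685588e-03]
 [ 3.83212493e-04 -2.12922608e-03 -9.99997660e-01]] [-0.56346729  0.49310403  0.04037775] 0.0187
top [[378.12971742   0.         259.41319304]
 [  0.         378.12971742 190.64812445]
 [  0.           0.           1.        ]] [[-0.01314097 -0.99972052 -0.01965179]
 [-0.99218879  0.01547518 -0.12378174]
 [ 0.12405126  0.01787167 -0.99211486]] [0.02179126 0.56955369 1.24062684]
scene [[416.19179359   0.         252.62365495]
 [  0.         416.19179359 187.38158647]
 [  0.           0.           1.        ]] [[-0.68035996  0.7328562   0.005668  ]
 [ 0.5795735   0.54275862 -0.60787141]
 [-0.44855868 -0.41028634 -0.79401526]] [ 0.37530888 -0.29430251  1.41603075]
```

View pics/top0.png

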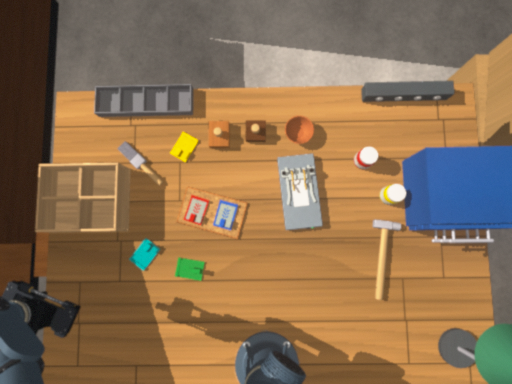

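View pics/scene0.png

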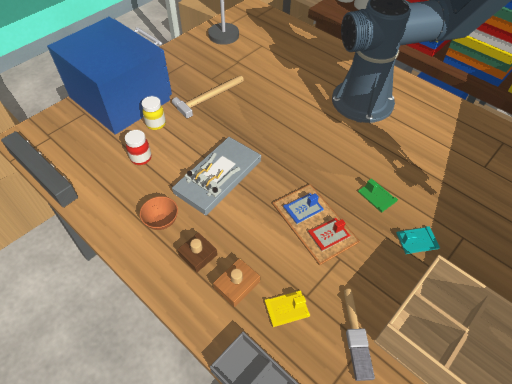

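Top view candidates for "red slide": red-framed slide (197,210), blue slide (227,216), green (190,269), turquoise (145,254) and yellow (184,147) look-alikes, red-lidded jar (367,156). I choose (197,210), red-framed and beside the blue slide on the cork. Next, a close crop of it and the stage.

```bash
python3 - <<'E'
import cv2,numpy as np
t=cv2.imread('pics/top0.png');s=cv2.imread('pics/scene0.png')
a=cv2.resize(t[180:245,172:252],(400,325),interpolation=cv2.INTER_CUBIC)
b=cv2.resize(t[145:240,265:340],(316,400),interpolation=cv2.INTER_CUBIC)[:,:]
c=cv2.resize(s[130:270,165:365],(800,560),interpolation=cv2.INTER_CUBIC)
o=np.zeros((400,720,3),np.uint8);o[:325,:400]=a;o[:,402:718]=b
cv2.imwrite('pics/c1.png',o);cv2.imwrite('pics/c2.png',c)
E
```

```text
(no output)
```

View pics/c1.png

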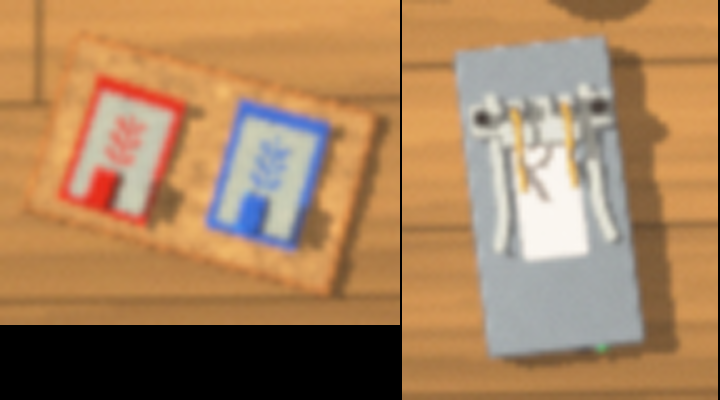

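View pics/c2.png

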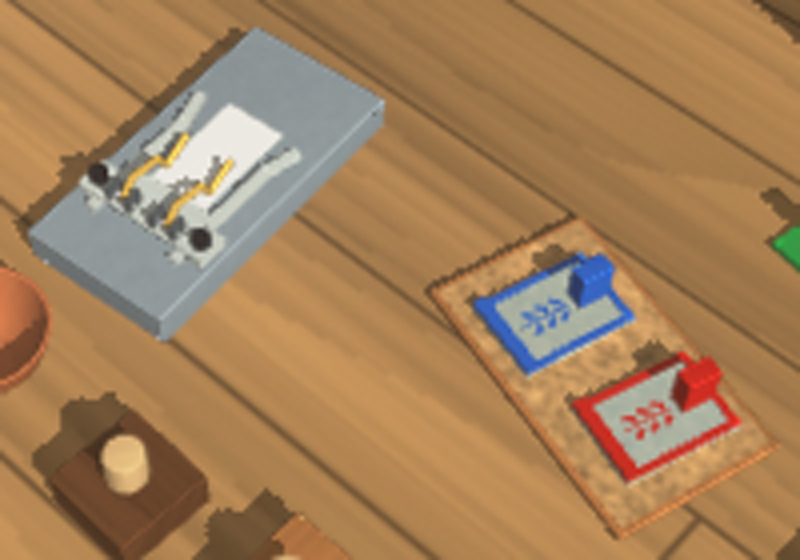

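The crops show the red slide with its bar away from the robot (up in the top view) and its handle at the near-left end, about (191,217) in the top picture. The stage entry is at its near end, about (303,228), and the bridge is at the far end, about (300,170). Now measuring.

```bash
cat > h.py <<'E'
import numpy as np,cv2
def ray(c,uv,z):
    K,R,t=c['camera_matrix'],c['R'],c['t'];uv=np.atleast_2d(uv).astype(float)
    d=np.c_[uv,np.ones(len(uv))]@np.linalg.inv(K).T@R; o=-R.T@t
    return o+d*((z-o[2])/d[:,2])[:,None]
def proj(c,X):
    p=np.atleast_2d(X)@c['R'].T+c['t'];p=p@c['camera_matrix'].T;return p[:,:2]/p[:,2:]
def big(m):
    cs,_=cv2.findContours(m.astype(np.uint8),cv2.RETR_EXTERNAL,cv2.CHAIN_APPROX_NONE)
    return max(cs,key=cv2.contourArea)[:,0]
def rect(c,m,z):
    P=ray(c,big(m),z)[:,:2]; return cv2.minAreaRect((P*1000).astype(np.float32))
def hsv(c): return cv2.cvtColor(c['color'],cv2.COLOR_RGB2HSV).astype(int)
def box(m,r0,r1,c0,c1):
    o=np.zeros_like(m);o[r0:r1,c0:c1]=m[r0:r1,c0:c1];return o
E
python3 - <<'E'
from h import *
for n,bs,br in [('top',(145,240,265,335),(185,235,178,214)),('scene',(130,215,165,270),(212,255,300,355))]:
    c=dict(np.load(f'pics/{n}0.npz'));H=hsv(c);h,s,v=H[...,0],H[...,1],H[...,2]
    g=box((s<70)&(v>100),*bs);g=cv2.morphologyEx(g.astype(np.uint8),cv2.MORPH_CLOSE,np.ones((7,7)))
    print(n,'stage',rect(c,g,.03),cv2.boxPoints(rect(c,g,.03)).round(1).tolist())
    r=box(((h<6)|(h>174))&(s>150)&(v>90),*br)
    q=rect(c,r,.013);print('red',q,cv2.boxPoints(q).round(1).tolist())
    b=big(r);print(b.min(0),b.max(0),[b[np.argmax(b@np.array(d))].tolist() for d in [(1,1),(1,-1),(-1,1),(-1,-1)]])
    k=box((h>8)&(h<20)&(s>120),*((180,245,172,252) if n=='top' else (180,265,270,360)))
E
```

```text
top stage ((566.6202392578125, -121.22904968261719), (251.04786682128906, 126.30876159667969), 5.4319329261779785) [[435.70001220703125, -70.19999694824219], [447.6000061035156, -196.0], [697.5999755859375, -172.1999969482422], [685.5999755859375, -46.5]]
red ((482.2005920410156, 254.01968383789062), (38.036922454833984, 27.29543685913086), 89.17662048339844) [[468.29998779296875, 235.1999969482422], [495.6000061035156, 234.8000030517578], [496.1000061035156, 272.79998779296875], [468.79998779296875, 273.20001220703125]]
[184 214] [195 222] [[195, 222], [194, 214], [184, 218], [185, 216]]
scene stage ((574.1726684570312, -115.06291198730469), (260.251708984375, 138.96214294433594), 5.511110782623291) [[438.0, -58.400001525878906], [451.29998779296875, -196.6999969482422], [710.4000244140625, -171.6999969482422], [697.0, -33.400001525878906]]
red ((504.7079772949219, 232.3748321533203), (65.33390808105469, 99.8322525024414), 70.95061492919922) [[446.8999938964844, 217.8000030517578], [541.2000122070312, 185.1999969482422], [562.5999755859375, 247.0], [468.20001220703125, 279.5]]
[308 218] [349 249] [[348, 236], [344, 222], [321, 249], [310, 229]]
```

servo_tool(
  targets=[
    {"offset": [-0.358,-0.208,0],"dr": [0,0,-4]},
    {"offset": [-0.358,-0.208,0],"dr": [0,0,-4]},
    {"offset": [-0.358,-0.208,0],"dr": [0,0,-4]},
    {"offset": [-0.358,-0.208,0],"dr": [0,0,-4]},
    {"offset": [-0.358,-0.208,0],"dr": [0,0,-4]},
    {"offset": [-0.358,-0.208,0],"dr": [0,0,-4]},
    {"offset": [-0.358,-0.208,0],"dr": [0,0,-4]},
    {"offset": [-0.358,-0.208,0],"dr": [0,0,-4]},
    {"offset": [-0.358,-0.208,0],"dr": [0,0,-4]},
    {"offset": [-0.358,-0.208,0],"dr": [0,0,-4]},
    {"offset": [-0.358,-0.208,0],"dr": [0,0,-4]},
    {"offset": [-0.358,-0.208,0],"dr": [0,0,-4]},
    {"offset": [-0.358,-0.208,0],"dr": [0,0,-4]},
    {"offset": [-0.358,-0.208,0],"dr": [0,0,-4]},
  ],
  gripper=0.0,
)

```text
time_s: 1.27
position: [0.4898, 0.2476, 0.2222]
tcp_rot: [[-0.948, 0.319, -0.001], [0.319, 0.948, 0.0], [0.001, -0.0, -1.0]]
force: [0.2, 0.4, -0.1]
opening: 0.498
grasp_force: 0.0
```

```bash
python3 - <<'E'
from h import *
from rig import bot,viewer
c=viewer.capture('wrist');np.savez('pics/w1.npz',**c);cv2.imwrite('pics/w1.png',c['color'][:,:,::-1])
s=bot.read_state();print(s['position'],s['tcp_rot'],s['force'],s['opening']); print(-c['R'].T@c['t'])
H=hsv(c);h,sa,v=H[...,0],H[...,1],H[...,2];r=((h<6)|(h>174))&(sa>150)&(v>70)
print(rect(c,r,.013))
E
```

```text
[0.48972637 0.2478511  0.22231607] [[-9.47988321e-01  3.18302932e-01 -1.17754613e-03]
 [ 3.18303168e-01  9.47988973e-01 -1.38201961e-05]
 [ 1.11190174e-03 -3.87918049e-04 -9.99999307e-01]] [-0.28123525  0.82161861 -0.45595793] 0.5001018856399742
[0.41333976 0.27373271 0.38297514]
((511.50860595703125, 232.79864501953125), (63.11671829223633, 89.29439544677734), 71.44517517089844)
```

View pics/w1.png

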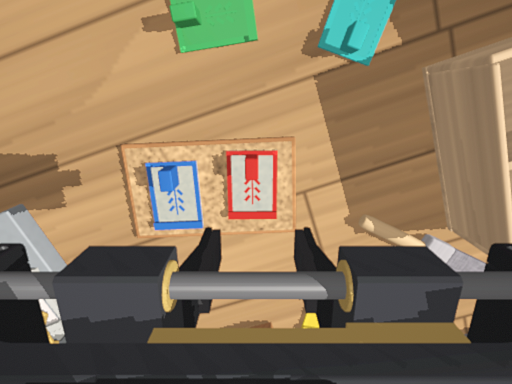

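servo_tool(
  targets=[
    {"offset": [0.0025,-0.0074,0.03]},
    {"offset": [0.0025,-0.0074,0.07]},
    {"offset": [0.0025,-0.0074,0.11]},
    {"offset": [0.0025,-0.0074,0.145]},
    {"offset": [0.0025,-0.0074,0.175]},
    {"offset": [0.0025,-0.0074,0.195]},
    {"offset": [0.0025,-0.0074,0.203]},
    {"offset": [0.0025,-0.0074,0.2045]},
    {"offset": [0.0025,-0.0074,0.2045]},
    {"offset": [0.0025,-0.0074,0.2045]},
  ],
)

```text
$.targets[0]: bad value
```

servo_tool(
  targets=[
    {"offset": [0.0025,-0.0074,0.03],"dr": [0,0,0]},
    {"offset": [0.0025,-0.0074,0.07],"dr": [0,0,0]},
    {"offset": [0.0025,-0.0074,0.11],"dr": [0,0,0]},
    {"offset": [0.0025,-0.0074,0.145],"dr": [0,0,0]},
    {"offset": [0.0025,-0.0074,0.175],"dr": [0,0,0]},
    {"offset": [0.0025,-0.0074,0.195],"dr": [0,0,0]},
    {"offset": [0.0025,-0.0074,0.203],"dr": [0,0,0]},
    {"offset": [0.0025,-0.0074,0.2045],"dr": [0,0,0]},
    {"offset": [0.0025,-0.0074,0.2045],"dr": [0,0,0]},
    {"offset": [0.0025,-0.0074,0.2045],"dr": [0,0,0]},
  ],
)

```text
time_s: 2.15
position: [0.4871, 0.2413, 0.0193]
tcp_rot: [[-0.948, 0.319, 0.002], [0.319, 0.948, 0.001], [-0.002, 0.001, -1.0]]
force: [-0.1, -0.6, -0.4]
opening: 0.499
grasp_force: 0.0
```

```bash
python3 - <<'E'
from h import *
from rig import bot,viewer
c=viewer.capture('wrist');np.savez('pics/w2.npz',**c);cv2.imwrite('pics/w2.png',c['color'][:,:,::-1])
s=bot.read_state();print(s['position'],s['tcp_rot'][:,1],s['force'],s['opening'])
E
```

```text
[0.48735241 0.24122521 0.01959245] [0.31955335 0.94756666 0.00175558] [ 0.09801947  0.13043529 -1.0158537 ] 0.49973986255537006
```

View pics/w2.png

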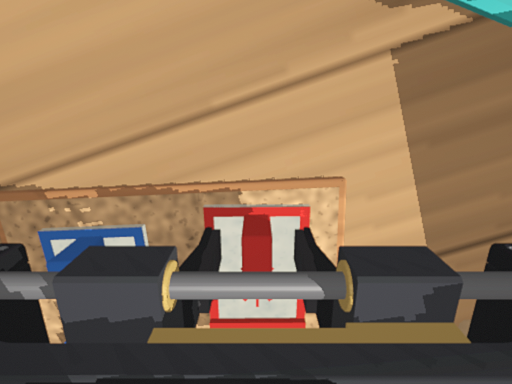

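The red handle (257,240) stands centred between the two fingers (about 212 and 303). I close the gripper.

servo_tool(
  targets=[
    {"offset": [0,0,0],"dr": [0,0,0]},
    {"offset": [0,0,0],"dr": [0,0,0]},
    {"offset": [0,0,0],"dr": [0,0,0]},
    {"offset": [0,0,0],"dr": [0,0,0]},
    {"offset": [0,0,0],"dr": [0,0,0]},
    {"offset": [0,0,0],"dr": [0,0,0]},
  ],
  gripper=1.0,
)

```text
time_s: 2.7
position: [0.4865, 0.2405, 0.0183]
tcp_rot: [[-0.947, 0.32, 0.0], [0.32, 0.947, 0.0], [-0.0, 0.0, -1.0]]
force: [0.5, 0.4, 2.1]
opening: 0.181
grasp_force: 30.0
```

servo_tool(
  targets=[
    {"offset": [0,0,-0.01],"dr": [0,0,0]},
    {"offset": [0,0,-0.03],"dr": [0,0,0]},
    {"offset": [0,0,-0.06],"dr": [0,0,0]},
    {"offset": [0,0,-0.09],"dr": [0,0,0]},
    {"offset": [0,0,-0.1],"dr": [0,0,0]},
    {"offset": [0,0,-0.1],"dr": [0,0,0]},
    {"offset": [0,0,-0.1],"dr": [0,0,0]},
  ],
)

```text
time_s: 3.28
position: [0.4861, 0.2405, 0.1182]
tcp_rot: [[-0.947, 0.32, 0.0], [0.32, 0.947, 0.0], [-0.0, 0.0, -1.0]]
force: [-0.4, 0.7, -2.2]
opening: 0.182
grasp_force: 30.0
```

```bash
python3 - <<'E'
from h import *
from rig import bot,viewer
for n in ['wrist','scene']:
    c=viewer.capture(n);np.savez(f'pics/{n}3.npz',**c);cv2.imwrite(f'pics/{n}3.png',c['color'][:,:,::-1])
for i in range(1):
    s=bot.read_state();print(s['position'],s['tcp_rot'],s['force'],s['opening'],s['grasp_force'])
a=cv2.imread('pics/wrist3.png')[180:384,150:360];b=cv2.imread('pics/scene3.png')[150:280,240:400]
o=np.zeros((390,800,3),np.uint8);o[:380,:391]=cv2.resize(a,(391,380));o[:325,395:795]=cv2.resize(b,(400,325));cv2.imwrite('pics/c3.png',o)
E
```

```text
[0.48498554 0.24014278 0.11665419] [[-9.47325267e-01  3.20257488e-01 -3.15924397e-03]
 [ 3.20261473e-01  9.47328819e-01 -8.34980161e-04]
 [ 2.72543421e-03 -1.80278193e-03 -9.99994661e-01]] [-0.09115389 -1.32171979 -1.10506373] 0.18363773875963812 29.957344718277454
```

View pics/c3.png

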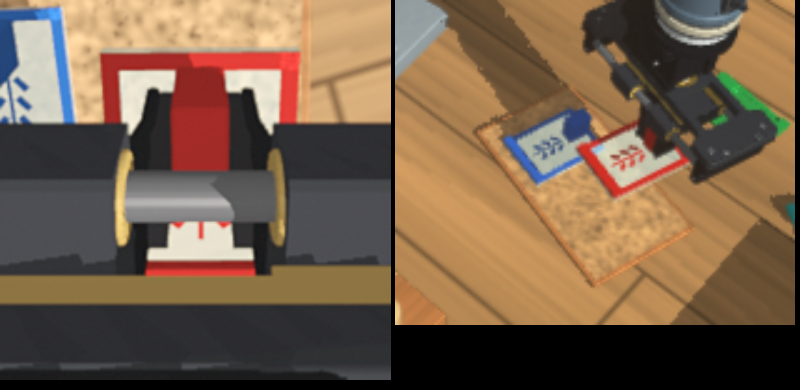

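servo_tool(
  targets=[
    {"offset": [-0.006,-0.023,0],"dr": [0,0,-2]},
    {"offset": [-0.014,-0.053,0],"dr": [0,0,-4]},
    {"offset": [-0.023,-0.088,0],"dr": [0,0,-6]},
    {"offset": [-0.032,-0.123,0],"dr": [0,0,-8]},
    {"offset": [-0.0415,-0.158,0],"dr": [0,0,-11]},
    {"offset": [-0.051,-0.193,0],"dr": [0,0,-14]},
    {"offset": [-0.06,-0.228,0],"dr": [0,0,-17]},
    {"offset": [-0.069,-0.263,0.01],"dr": [0,0,-20]},
    {"offset": [-0.0785,-0.298,0.02],"dr": [0,0,-22]},
    {"offset": [-0.087,-0.33,0.03],"dr": [0,0,-24.1]},
    {"offset": [-0.093,-0.353,0.04],"dr": [0,0,-24.1]},
    {"offset": [-0.0948,-0.3603,0.045],"dr": [0,0,-24.1]},
    {"offset": [-0.0948,-0.3603,0.045],"dr": [0,0,-24.1]},
    {"offset": [-0.0948,-0.3603,0.045],"dr": [0,0,-24.1]},
    {"offset": [-0.0948,-0.3603,0.045],"dr": [0,0,-24.1]},
  ],
)

```text
time_s: 4.63
position: [0.46, -0.1295, 0.0727]
tcp_rot: [[-0.995, -0.095, -0.002], [-0.095, 0.995, 0.001], [0.002, 0.002, -1.0]]
force: [0.0, -0.6, -1.6]
opening: 0.183
grasp_force: 30.0
```

```bash
python3 - <<'E'
from h import *
from rig import bot,viewer
for n in ['wrist','top','scene']:
    c=viewer.capture(n);np.savez(f'pics/{n}4.npz',**c);cv2.imwrite(f'pics/{n}4.png',c['color'][:,:,::-1])
    s=bot.read_state();print(s['position'],s['tcp_rot'][:,1],s['force'],s['opening'],s['grasp_force'])
a=cv2.imread('pics/wrist4.png')[100:384];b=cv2.imread('pics/top4.png')[140:250,250:350];d=cv2.imread('pics/scene4.png')[120:250,150:310]
o=np.zeros((284+310,800,3),np.uint8);o[:284,:512]=a;o[284:,:280]=cv2.resize(b,(280,310));o[284:,290:670]=cv2.resize(d,(380,310));cv2.imwrite('pics/c4.png',o)
E
```

```text
[ 0.46035388 -0.1294904   0.07303456] [-9.62796442e-02  9.95353910e-01  9.07908472e-04] [ 0.04670547 -0.03970867 -2.06392249] 0.18029351011969189 29.95738208759576
[ 0.46062717 -0.12959728  0.07326182] [-9.66718775e-02  9.95316238e-01  3.66686745e-04] [-0.24041999 -0.02352674 -0.91550175] 0.18524993192345138 29.957402064464986
[ 0.46079891 -0.12973638  0.07338847] [-9.67468714e-02  9.95309017e-01  5.13537999e-05] [ 0.30099605 -0.0088798  -0.86978756] 0.17745999909537638 29.957399046979845
```

View pics/c4.png

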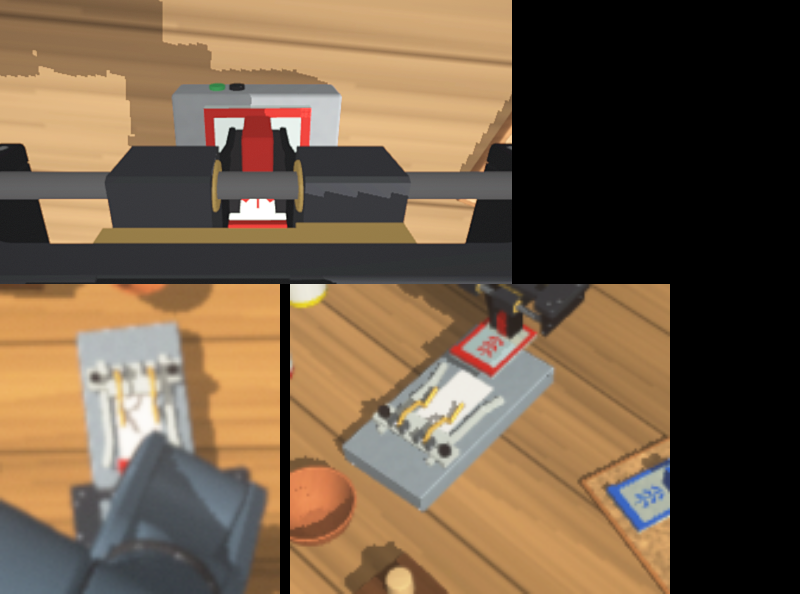

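```bash
python3 - <<'E'
from h import *
c=dict(np.load('pics/wrist4.npz'));H=hsv(c);h,s,v=H[...,0],H[...,1],H[...,2]
red=((h<6)|(h>174))&(s>150)&(v>70); gray=(s<75)&(v>60)
def cols(m,r,lo,hi):
    x=np.flatnonzero(m[r,lo:hi])+lo; return x.min()-.5,x.max()+.5
for nm,m,z,rows,lo,hi in [('slide',red,.0675,range(212,222,2),190,330),('stage',gray,.03,range(196,224,4),150,360)]:
    for r in rows:
        a,b=cols(m,r,lo,hi);P=ray(c,[(a,r),(b,r)],z);print(nm,r,a,b,(P[:,:2]*1000).round(1).tolist(),'w',np.linalg.norm(P[0]-P[1]).round(4))
s0=np.array([566.6,-121.2]);e=np.array([np.cos(np.radians(5.43)),np.sin(np.radians(5.43))])
print(rect(c,red,.0675))
t=dict(np.load('pics/top0.npz'))
# stage-frame features in top0: brass clips
Ht=hsv(t);b=box((Ht[...,0]>14)&(Ht[...,0]<30)&(Ht[...,1]>90)&(Ht[...,2]>150),160,195,282,318)
n,l,st,ce=cv2.connectedComponentsWithStats(b.astype(np.uint8))
for i in range(1,n):
    if st[i,4]>5:
        yx=np.argwhere(l==i);lowp=yx[np.argmax(yx[:,0])];hi=yx[np.argmin(yx[:,0])]
        for q,z in((lowp,.035),(hi,.055)):
            d=ray(t,[(q[1],q[0])],z)[0,:2]*1000-s0;print('clip',q,(d@e).round(1),(d@np.array([-e[1],e[0]])).round(1))
E
```

```text
slide 212 203.5 309.5 [[446.1, -163.3], [440.1, -100.8]] w 0.0627
slide 214 203.5 309.5 [[447.4, -163.2], [441.4, -100.6]] w 0.0628
slide 216 203.5 309.5 [[448.7, -163.2], [442.7, -100.5]] w 0.063
slide 218 204.5 309.5 [[449.9, -162.5], [443.9, -100.3]] w 0.0625
slide 220 204.5 309.5 [[451.2, -162.4], [445.2, -100.1]] w 0.0627
stage 196 171.5 341.5 [[451.1, -192.2], [439.5, -71.5]] w 0.1212
stage 200 171.5 341.5 [[454.1, -192.1], [442.5, -71.0]] w 0.1217
stage 204 171.5 340.5 [[457.2, -192.1], [445.6, -71.1]] w 0.1215
stage 208 172.5 340.5 [[460.2, -191.4], [448.6, -70.6]] w 0.1213
stage 212 172.5 340.5 [[463.3, -191.3], [451.6, -70.0]] w 0.1218
stage 216 172.5 339.5 [[466.4, -191.3], [454.8, -70.2]] w 0.1216
stage 220 173.5 339.5 [[469.5, -190.5], [457.9, -69.6]] w 0.1214
((461.368896484375, -129.98101806640625), (41.587196350097656, 62.82682418823242), 5.818673133850098)
clip [180 292] 40.0 20.4
clip [171 291] 67.6 21.8
clip [180 304] 35.5 -19.9
clip [170 303] 66.5 -18.4
clip [188 306] 7.7 -23.2
clip [183 305] 22.3 -19.6
clip [189 293] 9.1 20.7
clip [184 293] 23.3 20.4
```

The slide is centred on the stage to 0.3 mm and square, and the clip tips are near stage x ≈ 8 mm, so the stop is around 49 mm. Now lowering.

servo_tool(
  targets=[
    {"offset": [0,0,0.008],"dr": [0,0,0]},
    {"offset": [0,0,0.018],"dr": [0,0,0]},
    {"offset": [0,0,0.025],"dr": [0,0,0]},
    {"offset": [0,0,0.028],"dr": [0,0,0]},
    {"offset": [0,0,0.029],"dr": [0,0,0]},
    {"offset": [0,0,0.0295],"dr": [0,0,0]},
    {"offset": [0,0,0.03],"dr": [0,0,0]},
    {"offset": [0,0,0.03],"dr": [0,0,0]},
    {"offset": [0,0,0.03],"dr": [0,0,0]},
  ],
)

```text
time_s: 5.53
position: [0.4609, -0.1313, 0.0432]
tcp_rot: [[-0.996, -0.094, 0.0], [-0.094, 0.996, -0.0], [-0.0, -0.0, -1.0]]
force: [-0.4, -0.2, -0.6]
opening: 0.177
grasp_force: 30.0
```

servo_tool(
  targets=[
    {"offset": [0,0,0.0005],"dr": [0,0,0]},
    {"offset": [0,0,0.001],"dr": [0,0,0]},
    {"offset": [0,0,0.001],"dr": [0,0,0]},
  ],
)

```text
time_s: 5.78
position: [0.4608, -0.1312, 0.0421]
tcp_rot: [[-0.996, -0.094, 0.0], [-0.094, 0.996, -0.0], [-0.0, -0.0, -1.0]]
force: [0.3, -0.0, -0.9]
opening: 0.176
grasp_force: 30.0
```

servo_tool(
  targets=[
    {"offset": [0,0,0.0005],"dr": [0,0,0]},
    {"offset": [0,0,0.001],"dr": [0,0,0]},
    {"offset": [0,0,0.001],"dr": [0,0,0]},
  ],
)

```text
time_s: 6.03
position: [0.4607, -0.1312, 0.041]
tcp_rot: [[-0.996, -0.094, -0.0], [-0.094, 0.996, 0.0], [0.0, 0.0, -1.0]]
force: [0.6, 0.1, -1.1]
opening: 0.179
grasp_force: 30.0
```

servo_tool(
  targets=[
    {"offset": [0,0,0.0005],"dr": [0,0,0]},
    {"offset": [0,0,0.0005],"dr": [0,0,0]},
    {"offset": [0,0,0.0005],"dr": [0,0,0]},
  ],
)

```text
time_s: 6.28
position: [0.4607, -0.1312, 0.0405]
tcp_rot: [[-0.996, -0.094, -0.0], [-0.094, 0.996, 0.0], [0.0, 0.0, -1.0]]
force: [-0.1, -0.5, -0.6]
opening: 0.183
grasp_force: 30.0
```

servo_tool(
  targets=[
    {"offset": [0,0,0.0005],"dr": [0,0,0]},
    {"offset": [0,0,0.0005],"dr": [0,0,0]},
    {"offset": [0,0,0.0005],"dr": [0,0,0]},
  ],
)

```text
time_s: 6.53
position: [0.4608, -0.1312, 0.0403]
tcp_rot: [[-0.996, -0.095, 0.0], [-0.095, 0.996, -0.0], [-0.0, -0.0, -1.0]]
force: [-0.7, 0.5, 3.2]
opening: 0.183
grasp_force: 30.0
```

servo_tool(
  targets=[
    {"offset": [0,0,0.0005],"dr": [0,0,0]},
    {"offset": [0,0,0.0005],"dr": [0,0,0]},
    {"offset": [0,0,0.0005],"dr": [0,0,0]},
  ],
)

```text
time_s: 6.78
position: [0.4608, -0.1312, 0.0403]
tcp_rot: [[-0.996, -0.095, 0.0], [-0.095, 0.996, -0.0], [-0.0, -0.0, -1.0]]
force: [-2.0, 1.2, 8.4]
opening: 0.184
grasp_force: 30.0
```

servo_tool(
  targets=[
    {"offset": [0,0,-0.0008],"dr": [0,0,0]},
    {"offset": [0,0,-0.0008],"dr": [0,0,0]},
  ],
)

```text
time_s: 6.95
position: [0.4609, -0.1312, 0.0404]
tcp_rot: [[-0.996, -0.095, 0.0], [-0.095, 0.996, -0.0], [-0.0, -0.0, -1.0]]
force: [-0.2, -0.1, -1.1]
opening: 0.179
grasp_force: 30.0
```

servo_tool(
  targets=[
    {"offset": [0,0,0],"dr": [0,0,0]},
    {"offset": [0,0,0],"dr": [0,0,0]},
    {"offset": [0,0,0],"dr": [0,0,0]},
    {"offset": [0,0,0],"dr": [0,0,0]},
  ],
  gripper=0.3,
)

```text
time_s: 7.28
position: [0.4608, -0.1312, 0.0402]
tcp_rot: [[-0.996, -0.094, -0.0], [-0.094, 0.996, 0.0], [0.0, 0.0, -1.0]]
force: [-0.6, -0.5, 0.6]
opening: 0.333
grasp_force: 0.0
```

servo_tool(
  targets=[
    {"offset": [0,0,0],"dr": [0,0,0]},
    {"offset": [0,0,0],"dr": [0,0,0]},
    {"offset": [0,0,0],"dr": [0,0,0]},
    {"offset": [0,0,0],"dr": [0,0,0]},
    {"offset": [0,0,0],"dr": [0,0,0]},
  ],
  gripper=1.0,
)

```text
time_s: 7.7
position: [0.4607, -0.1312, 0.0403]
tcp_rot: [[-0.996, -0.094, 0.0], [-0.094, 0.996, -0.0], [-0.0, -0.0, -1.0]]
force: [-0.6, -0.4, -1.5]
opening: 0.182
grasp_force: 30.0
```

servo_tool(
  targets=[
    {"offset": [-0.004,0,0],"dr": [0,0,0]},
    {"offset": [-0.01,0,0],"dr": [0,0,0]},
    {"offset": [-0.016,0,0],"dr": [0,0,0]},
    {"offset": [-0.022,0,0],"dr": [0,0,0]},
    {"offset": [-0.028,0,0],"dr": [0,0,0]},
    {"offset": [-0.034,0,0],"dr": [0,0,0]},
    {"offset": [-0.038,0,0],"dr": [0,0,0]},
    {"offset": [-0.04,0,0],"dr": [0,0,0]},
    {"offset": [-0.04,0,0],"dr": [0,0,0]},
  ],
)

```text
time_s: 8.45
position: [0.5013, -0.1274, 0.0403]
tcp_rot: [[-0.995, -0.095, 0.001], [-0.095, 0.995, -0.0], [-0.001, -0.0, -1.0]]
force: [0.7, 0.8, 0.7]
opening: 0.181
grasp_force: 30.0
```

```bash
python3 - <<'E'
from h import *
from rig import bot,viewer
c=viewer.capture('wrist');np.savez('pics/w5.npz',**c);cv2.imwrite('pics/w5.png',c['color'][100:,:,::-1])
s=bot.read_state();print(s['position'],s['tcp_rot'][:,1],s['force'],s['moment'])
H=hsv(c);h,sa,v=H[...,0],H[...,1],H[...,2]
red=((h<6)|(h>174))&(sa>150)&(v>70); gray=(sa<75)&(v>60)
for nm,m,z,lo,hi in [('slide',red,.035,190,330),('stage',gray,.03,140,370)]:
  for r in range(170,236,4):
    x=np.flatnonzero(m[r,lo:hi])+lo
    if len(x)<30: continue
    P=ray(c,[(x.min()-.5,r),(x.max()+.5,r)],z);M=P.mean(0)*1000;print(nm,r,x.min(),x.max(),M[:2].round(1),np.linalg.norm(P[0]-P[1]).round(4))
E
```

```text
[ 0.50088843 -0.12737932  0.0403386 ] [-9.47115470e-02  9.95504741e-01 -1.85717000e-04] [0.27749656 0.22254389 0.19096585] [ 0.07613439  0.00309196 -0.00266308]
slide 210 204 310 [ 483.1 -129.7] 0.0632
slide 214 204 309 [ 485.7 -129.8] 0.0629
slide 218 205 309 [ 488.2 -129.3] 0.0626
slide 222 205 309 [ 490.8 -129. ] 0.0628
slide 226 205 309 [ 493.4 -128.8] 0.0631
slide 230 205 309 [ 496.  -128.5] 0.0634
slide 234 206 308 [ 498.6 -128.3] 0.0624
stage 170 156 363 [ 460.1 -130.5] 0.1214
stage 174 156 362 [ 462.5 -130.5] 0.1213
stage 178 157 362 [ 464.9 -130. ] 0.1212
stage 182 157 361 [ 467.3 -130.1] 0.1211
stage 186 157 361 [ 469.8 -129.8] 0.1216
stage 190 158 360 [ 472.3 -129.6] 0.1209
stage 194 158 360 [ 474.7 -129.3] 0.1214
stage 198 159 359 [ 477.3 -129.1] 0.1207
stage 202 159 359 [ 479.8 -128.9] 0.1213
stage 206 160 359 [ 482.3 -128.3] 0.1212
stage 210 160 358 [ 484.9 -128.4] 0.1211
stage 214 161 358 [ 487.5 -127.8] 0.121
stage 218 161 357 [ 490.1 -127.8] 0.1209
stage 222 161 357 [ 492.8 -127.6] 0.1214
stage 226 162 356 [ 495.4 -127.3] 0.1207
stage 230 162 356 [ 498.1 -127.1] 0.1212
stage 234 163 356 [ 500.8 -126.5] 0.1211
```

servo_tool(
  targets=[
    {"offset": [-0.001,0.0006,0],"dr": [0,0,0]},
    {"offset": [-0.003,0.0012,0],"dr": [0,0,0]},
    {"offset": [-0.005,0.0012,0],"dr": [0,0,0]},
    {"offset": [-0.007,0.0012,0],"dr": [0,0,0]},
    {"offset": [-0.008,0.0012,0],"dr": [0,0,0]},
    {"offset": [-0.008,0.0012,0],"dr": [0,0,0]},
  ],
)

```text
time_s: 9.0
position: [0.5084, -0.1254, 0.0403]
tcp_rot: [[-0.996, -0.095, -0.0], [-0.095, 0.996, 0.0], [0.0, 0.0, -1.0]]
force: [-0.6, -0.3, 0.6]
opening: 0.188
grasp_force: 30.0
```

servo_tool(
  targets=[
    {"offset": [-0.001,0,0],"dr": [0,0,0]},
    {"offset": [-0.002,0,0],"dr": [0,0,0]},
    {"offset": [-0.003,0,0],"dr": [0,0,0]},
    {"offset": [-0.004,0,0],"dr": [0,0,0]},
    {"offset": [-0.004,0,0],"dr": [0,0,0]},
  ],
)

```text
time_s: 9.42
position: [0.512, -0.1248, 0.0403]
tcp_rot: [[-0.996, -0.095, -0.001], [-0.095, 0.996, 0.0], [0.001, 0.001, -1.0]]
force: [-3.3, 0.9, 2.3]
opening: 0.18
grasp_force: 30.0
```

servo_tool(
  targets=[
    {"offset": [-0.001,0,0],"dr": [0,0,0]},
    {"offset": [-0.002,0,0],"dr": [0,0,0]},
    {"offset": [-0.003,0,0],"dr": [0,0,0]},
    {"offset": [-0.004,0,0],"dr": [0,0,0]},
    {"offset": [-0.004,0,0],"dr": [0,0,0]},
  ],
)

```text
time_s: 9.83
position: [0.5162, -0.1245, 0.0403]
tcp_rot: [[-0.996, -0.095, -0.001], [-0.095, 0.996, 0.0], [0.001, 0.0, -1.0]]
force: [-4.0, 1.0, 2.5]
opening: 0.18
grasp_force: 30.0
```

servo_tool(
  targets=[
    {"offset": [-0.001,0,0],"dr": [0,0,0]},
    {"offset": [-0.002,0,0],"dr": [0,0,0]},
    {"offset": [-0.003,0,0],"dr": [0,0,0]},
    {"offset": [-0.004,0,0],"dr": [0,0,0]},
    {"offset": [-0.004,0,0],"dr": [0,0,0]},
  ],
)

```text
time_s: 10.25
position: [0.5195, -0.124, 0.0403]
tcp_rot: [[-0.996, -0.095, -0.002], [-0.095, 0.996, 0.001], [0.002, 0.001, -1.0]]
force: [-5.2, -0.1, 4.6]
opening: 0.179
grasp_force: 30.0
```

servo_tool(
  targets=[
    {"offset": [-0.001,0,0],"dr": [0,0,0]},
    {"offset": [-0.002,0,0],"dr": [0,0,0]},
    {"offset": [-0.003,0,0],"dr": [0,0,0]},
    {"offset": [-0.004,0,0],"dr": [0,0,0]},
    {"offset": [-0.004,0,0],"dr": [0,0,0]},
  ],
)

```text
time_s: 10.67
position: [0.5248, -0.124, 0.0404]
tcp_rot: [[-0.996, -0.094, 0.001], [-0.094, 0.996, -0.0], [-0.001, -0.0, -1.0]]
force: [0.5, 0.9, -1.6]
opening: 0.183
grasp_force: 30.0
```

servo_tool(
  targets=[
    {"offset": [-0.001,0,0],"dr": [0,0,0]},
    {"offset": [-0.002,0,0],"dr": [0,0,0]},
    {"offset": [-0.003,0,0],"dr": [0,0,0]},
    {"offset": [-0.003,0,0],"dr": [0,0,0]},
  ],
)

```text
time_s: 11.0
position: [0.5282, -0.1239, 0.0404]
tcp_rot: [[-0.996, -0.094, 0.002], [-0.094, 0.996, -0.0], [-0.001, -0.001, -1.0]]
force: [0.0, 0.4, -0.4]
opening: 0.182
grasp_force: 30.0
```

servo_tool(
  targets=[
    {"offset": [-0.001,0,0],"dr": [0,0,0]},
    {"offset": [-0.002,0,0],"dr": [0,0,0]},
    {"offset": [-0.003,0,0],"dr": [0,0,0]},
    {"offset": [-0.003,0,0],"dr": [0,0,0]},
  ],
)

```text
time_s: 11.33
position: [0.5308, -0.1233, 0.0404]
tcp_rot: [[-0.996, -0.094, 0.001], [-0.094, 0.996, -0.0], [-0.001, -0.0, -1.0]]
force: [-1.2, 0.1, -0.0]
opening: 0.183
grasp_force: 30.0
```

servo_tool(
  targets=[
    {"offset": [-0.001,0,0],"dr": [0,0,0]},
    {"offset": [-0.002,0,0],"dr": [0,0,0]},
    {"offset": [-0.003,0,0],"dr": [0,0,0]},
    {"offset": [-0.003,0,0],"dr": [0,0,0]},
  ],
)

```text
time_s: 11.67
position: [0.5354, -0.1234, 0.0404]
tcp_rot: [[-0.996, -0.094, 0.004], [-0.094, 0.996, -0.001], [-0.004, -0.001, -1.0]]
force: [2.7, 0.8, -3.5]
opening: 0.181
grasp_force: 30.0
```

servo_tool(
  targets=[
    {"offset": [-0.0005,0,0],"dr": [0,0,0]},
    {"offset": [-0.001,0,0],"dr": [0,0,0]},
    {"offset": [-0.0015,0,0],"dr": [0,0,0]},
    {"offset": [-0.0015,0,0],"dr": [0,0,0]},
  ],
)

```text
time_s: 12.0
position: [0.5363, -0.1234, 0.0404]
tcp_rot: [[-0.996, -0.094, 0.003], [-0.094, 0.996, -0.001], [-0.003, -0.001, -1.0]]
force: [4.5, 0.5, -4.4]
opening: 0.181
grasp_force: 30.0
```

servo_tool(
  targets=[
    {"offset": [-0.0005,0,0],"dr": [0,0,0]},
    {"offset": [-0.001,0,0],"dr": [0,0,0]},
    {"offset": [-0.001,0,0],"dr": [0,0,0]},
  ],
)

```text
time_s: 12.25
position: [0.5364, -0.1231, 0.0404]
tcp_rot: [[-0.996, -0.094, 0.001], [-0.094, 0.996, -0.0], [-0.001, -0.001, -1.0]]
force: [3.9, -0.7, -3.8]
opening: 0.183
grasp_force: 30.0
```

servo_tool(
  targets=[
    {"offset": [-0.0005,0,0],"dr": [0,0,0]},
    {"offset": [-0.001,0,0],"dr": [0,0,0]},
    {"offset": [-0.001,0,0],"dr": [0,0,0]},
  ],
)

```text
time_s: 12.5
position: [0.5366, -0.1228, 0.0404]
tcp_rot: [[-0.996, -0.094, -0.0], [-0.094, 0.996, 0.0], [0.0, 0.0, -1.0]]
force: [1.3, -0.3, -2.1]
opening: 0.182
grasp_force: 30.0
```

servo_tool(
  targets=[
    {"offset": [-0.0005,0,0],"dr": [0,0,0]},
    {"offset": [-0.001,0,0],"dr": [0,0,0]},
    {"offset": [-0.001,0,0],"dr": [0,0,0]},
  ],
)

```text
time_s: 12.75
position: [0.5369, -0.1224, 0.0404]
tcp_rot: [[-0.996, -0.095, -0.002], [-0.095, 0.996, 0.001], [0.002, 0.001, -1.0]]
force: [-0.8, -0.2, -0.4]
opening: 0.181
grasp_force: 30.0
```

servo_tool(
  targets=[
    {"offset": [-0.0005,0,0],"dr": [0,0,0]},
    {"offset": [-0.0015,0,0],"dr": [0,0,0]},
    {"offset": [-0.0015,0,0],"dr": [0,0,0]},
  ],
)

```text
time_s: 13.0
position: [0.5387, -0.1221, 0.0403]
tcp_rot: [[-0.996, -0.095, -0.001], [-0.095, 0.996, 0.001], [0.001, 0.001, -1.0]]
force: [-2.7, 1.1, 2.3]
opening: 0.182
grasp_force: 30.0
```

servo_tool(
  targets=[
    {"offset": [-0.0005,0,0],"dr": [0,0,0]},
    {"offset": [-0.001,0,0],"dr": [0,0,0]},
    {"offset": [-0.001,0,0],"dr": [0,0,0]},
  ],
)

```text
time_s: 13.25
position: [0.5387, -0.1219, 0.0403]
tcp_rot: [[-0.995, -0.095, -0.003], [-0.095, 0.995, 0.001], [0.003, 0.001, -1.0]]
force: [-4.5, -1.4, 3.6]
opening: 0.182
grasp_force: 30.0
```

servo_tool(
  targets=[
    {"offset": [-0.0005,0,0],"dr": [0,0,0]},
    {"offset": [-0.001,0,0],"dr": [0,0,0]},
    {"offset": [-0.001,0,0],"dr": [0,0,0]},
  ],
)

```text
time_s: 13.5
position: [0.5387, -0.1219, 0.0403]
tcp_rot: [[-0.995, -0.095, -0.005], [-0.095, 0.995, 0.001], [0.005, 0.002, -1.0]]
force: [-7.6, -0.8, 5.0]
opening: 0.185
grasp_force: 30.0
```

```bash
python3 - <<'E'
from h import *
from rig import bot,viewer
c=viewer.capture('scene');np.savez('pics/s6.npz',**c);w=viewer.capture('wrist');np.savez('pics/w6.npz',**w)
s=bot.read_state();print(s['position'],s['force'],s['moment'])
a=c['color'][120:220,165:285,::-1];b=w['color'][130:,:,::-1]
o=np.zeros((600,800,3),np.uint8);o[:345,:414]=cv2.resize(a,(414,345),interpolation=cv2.INTER_CUBIC);o[346:,:512]=b
cv2.imwrite('pics/c6.png',o)
E
```

```text
[ 0.5386682  -0.12184416  0.04034719] [-6.61538146 -1.33318445  6.42074281] [-0.28271397  0.92999853 -0.08416049]
```

View pics/c6.png

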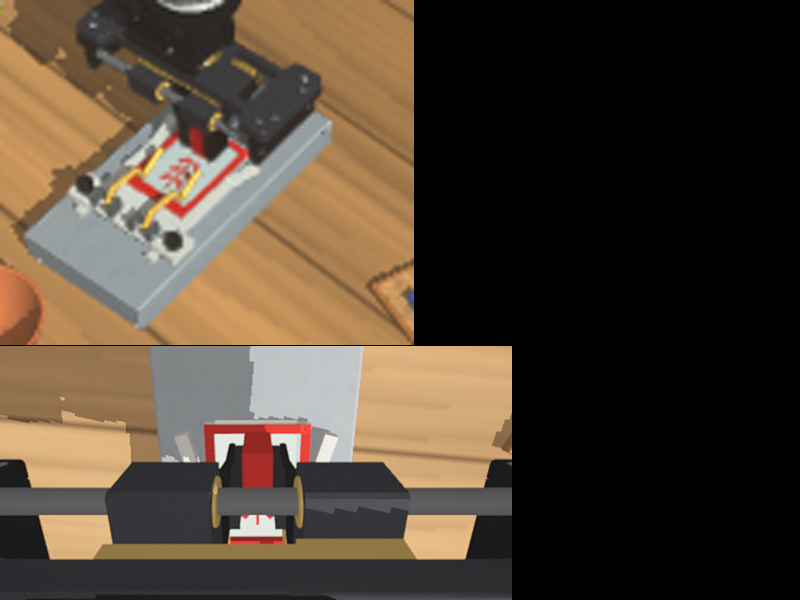

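servo_tool(
  targets=[
    {"offset": [-0.0005,0,0],"dr": [0,0,0]},
    {"offset": [-0.001,0,0],"dr": [0,0,0]},
    {"offset": [-0.0015,0,0],"dr": [0,0,0]},
    {"offset": [-0.0015,0,0],"dr": [0,0,0]},
  ],
)

```text
time_s: 13.93
position: [0.5387, -0.1218, 0.0403]
tcp_rot: [[-0.995, -0.096, -0.008], [-0.096, 0.995, 0.001], [0.008, 0.002, -1.0]]
force: [-9.6, -3.3, 8.2]
opening: 0.184
grasp_force: 30.0
```

servo_tool(
  targets=[
    {"offset": [0.0015,0,0],"dr": [0,0,0]},
    {"offset": [0.003,0,0],"dr": [0,0,0]},
    {"offset": [0.003,0,0],"dr": [0,0,0]},
  ],
)

```text
time_s: 14.18
position: [0.5387, -0.1219, 0.0403]
tcp_rot: [[-0.996, -0.095, -0.002], [-0.095, 0.996, 0.001], [0.002, 0.001, -1.0]]
force: [-3.9, 0.5, 4.6]
opening: 0.182
grasp_force: 30.0
```

servo_tool(
  targets=[
    {"offset": [0,0,0],"dr": [0,0,0]},
    {"offset": [0,0,0],"dr": [0,0,0]},
    {"offset": [0,0,0],"dr": [0,0,0]},
    {"offset": [0,0,0],"dr": [0,0,0]},
    {"offset": [0,0,0],"dr": [0,0,0]},
  ],
  gripper=0.2,
)

```text
time_s: 14.6
position: [0.5404, -0.1226, 0.0403]
tcp_rot: [[-0.996, -0.095, 0.001], [-0.095, 0.996, -0.0], [-0.001, -0.0, -1.0]]
force: [1.2, -0.3, 0.7]
opening: 0.389
grasp_force: 0.0
```

servo_tool(
  targets=[
    {"offset": [0,0,-0.01],"dr": [0,0,0]},
    {"offset": [0,0,-0.03],"dr": [0,0,0]},
    {"offset": [0.02,0,-0.07],"dr": [0,0,0]},
    {"offset": [0.04,0,-0.1],"dr": [0,0,0]},
    {"offset": [0.06,0,-0.13],"dr": [0,0,0]},
    {"offset": [0.06,0.03,-0.15],"dr": [0,0,0]},
    {"offset": [0.06,0.07,-0.15],"dr": [0,0,0]},
    {"offset": [0.06,0.11,-0.15],"dr": [0,0,0]},
    {"offset": [0.06,0.15,-0.15],"dr": [0,0,0]},
    {"offset": [0.06,0.19,-0.15],"dr": [0,0,0]},
    {"offset": [0.06,0.2,-0.15],"dr": [0,0,0]},
    {"offset": [0.06,0.2,-0.15],"dr": [0,0,0]},
  ],
)

```text
time_s: 15.6
position: [0.4603, 0.0735, 0.191]
tcp_rot: [[-0.995, -0.1, 0.001], [-0.1, 0.995, 0.0], [-0.001, 0.0, -1.0]]
force: [-0.1, 0.3, -0.3]
opening: 0.403
grasp_force: 0.0
```

```bash
python3 - <<'E'
from h import *
from rig import bot,viewer
s=bot.read_state();print(s['time_s'],s['position'],s['force'])
o=np.zeros((520,800,3),np.uint8)
c=viewer.capture('scene');t=viewer.capture('top')
o[:500,:400]=cv2.resize(t['color'][140:240,265:345,::-1],(400,500),interpolation=cv2.INTER_CUBIC)
o[:330,405:801]=cv2.resize(c['color'][120:220,165:285,::-1],(396,330),interpolation=cv2.INTER_CUBIC)[:,:395]
cv2.imwrite('pics/c7.png',o)
H=hsv(t);h,sa,v=H[...,0],H[...,1],H[...,2]
m=box(((h<6)|(h>174))&(sa>130)&(v>70),150,235,270,330);m=cv2.morphologyEx(m.astype(np.uint8),cv2.MORPH_CLOSE,np.ones((5,5)))
P=ray(t,np.argwhere(m)[:,::-1],.036)[:,:2]*1000
q=cv2.minAreaRect(P.astype(np.float32));print(q)
e=np.radians(5.43);e=np.array([np.cos(e),np.sin(e)])
d=P-[566.6,-121.2];print('stage x',(d@e).min(),(d@e).max(),'y',(d@[-e[1],e[0]]).min(),(d@[-e[1],e[0]]).max())
E
```

```text
15.6 [0.46033276 0.07350998 0.19102289] [-0.13387545  0.34459599 -0.2700933 ]
((563.5481567382812, -121.02090454101562), (88.00395965576172, 62.51255798339844), 4.337541580200195)
stage x -46.90212339865767 40.97912210180048 y -30.590280289136057 32.254895782348136
```

View pics/c7.png

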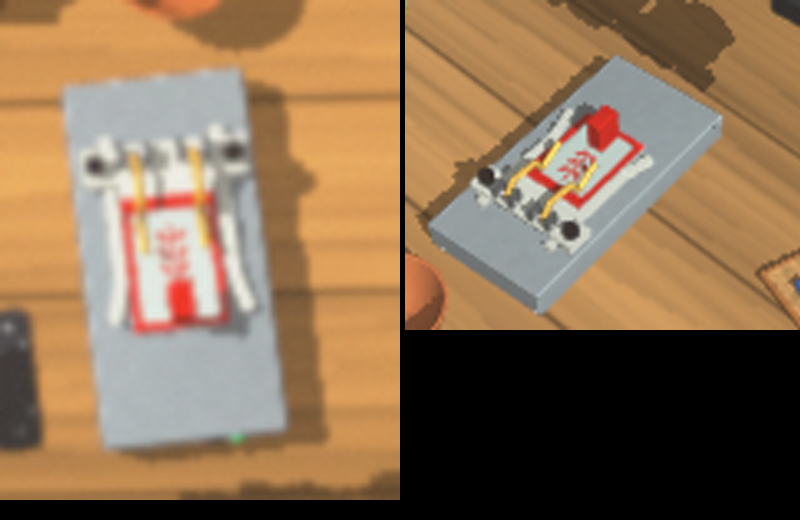

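```bash
python3 - <<'E'
from h import *
from rig import viewer
e=np.radians(5.45);ex=np.array([np.cos(e),np.sin(e),0]);ey=np.array([-ex[1],ex[0],0])
now={n:viewer.capture(n) for n in('scene','top')}
for n in('scene','top'):
    for tag,c in(('before',dict(np.load(f'pics/{n}0.npz'))),('now',now[n])):
        H=hsv(c);b=(H[...,0]>14)&(H[...,0]<30)&(H[...,1]>90)&(H[...,2]>140)
        for y in(20,-20):
            # mask within 10mm-wide strip about the toe/nose, stage x 0..30
            S=[np.array([566.6,-121.2,0])/1000+ex*x/1000+ey*(y+dy)/1000+[0,0,.037] for x,dy in((-5,-11),(-5,11),(32,11),(32,-11))]
            m=np.zeros(b.shape,np.uint8);cv2.fillPoly(m,[proj(c,np.array(S)).round().astype(int)],1)
            p=np.argwhere(b&(m>0))[:,::-1]
            P=ray(c,p,.037)*1000-[566.6,-121.2,0]
            print(n,tag,y,len(p),'stage centroid',(P@ex).mean().round(1),(P@ey).mean().round(1),'xmin',(P@ex).min().round(1))
c=now['scene'];H=hsv(c);h,s,v=H[...,0],H[...,1],H[...,2]
m=((h<6)|(h>174))&(s>130)&(v>70)
for y in(30,10,0,-10,-29):
    o=[]
    for x in np.arange(-60,60,.5):
        u=proj(c,np.array([.5666,-.1212,.036])+ex*x/1000+ey*y/1000)[0].round().astype(int)
        if m[u[1],u[0]]:o.append(x)
    print(y,o[:1],[a for i,a in enumerate(o[1:]) if a-o[i]>2],o[-1:])
E
```

```text
scene before 20 26 stage centroid 17.0 15.6 xmin -2.4
scene before -20 26 stage centroid 16.9 -25.0 xmin -3.2
scene now 20 27 stage centroid 16.0 14.3 xmin -5.2
scene now -20 27 stage centroid 16.0 -26.0 xmin -3.2
top before 20 10 stage centroid 15.8 18.7 xmin 8.5
top before -20 9 stage centroid 15.5 -22.1 xmin 7.4
top now 20 12 stage centroid 19.3 19.9 xmin 8.5
top now -20 13 stage centroid 18.1 -21.4 xmin 7.4
30 [np.float64(-46.5)] [] [np.float64(40.5)]
10 [np.float64(-45.5)] [] [np.float64(-41.5)]
0 [np.float64(-52.0)] [np.float64(32.0)] [np.float64(40.0)]
-10 [np.float64(-59.5)] [np.float64(-6.5), np.float64(31.0)] [np.float64(39.5)]
-29 [np.float64(-45.0)] [np.float64(11.5), np.float64(16.0)] [np.float64(17.5)]
```

```bash
python3 -c "
from rig import ticket;print(ticket.hand_in())"
```

```text
the job is handed in; nothing more can be done
None
```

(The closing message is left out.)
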